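# Unlock the casting clamp and hold its spring jaw open at the mark

### The job

The plaster block in the spring-jaw casting clamp has set: slide the lock's blue knob left across the clamp, away from the pull rod, fully to its end stop, then draw the black cross-bar handle straight out of the clamp against its springs until the white pointer at its foot is level with the white line on the red rider. Finish while holding the handle there, so that a colleague can lift the block out, and never let the jaw snap shut. Leave the block, the rider and the things round the clamp where they are.

Things in the scene. Friction and masses are not known exactly. Their poses are not given: they have to be found in the camera images.
- vice: Casting clamp fixed to the bench: grey base plate 366 x 140 x 12 mm, x = -140 to 226 mm. Origin on the bench top below the lock bolt; x points from the handle end to the fixed jaw at the far end, y left across the clamp, z up. Bulkhead (x = 21 to 37 mm), sprung jaw (two guide rods with coil springs) and fixed jaw are at most 54 mm high, the lock guides (x within 11 mm, y = -50 to 72 mm) 61 mm.
- lock (a joint): Travel of the lock bolt (m) along the clamp's +y: 0 locked (knob beside a red dot), 0.026 free end stop (knob beside a green dot). Below about 0.020 the bolt blocks a tooth on the pull rod and the jaw opens no more than about 2 mm. Friction 1.5 N; stays where it is left. Starts up to 5 mm from the locked stop.
- lock_grip (a point): On the axis of the blue lock knob, at the height to grip it: a round upright knob 17 mm across, 58 to 90 mm above the bench, this point 80 mm above it. It moves along the clamp's y with joint lock. Keep fingertips above 63 mm.
- opening (a joint): Opening of the sprung jaw (m) as the handle is pulled to the clamp's -x: about 0 when shut on the block, at most 0.046. The springs pull it shut with about 6 N at 0 and 150 N/m more as it opens (about 12 N at 0.040); it closes by itself if let go.
- jaw: The sprung jaw with its pull rod and handle, one rigid part. Handle: black round cross-bar 14 mm thick, 64 mm long, along the clamp's y, axis 70 mm above the bench, on a steel stem 12 mm (x) by 14 mm under its middle; shut, the bar is at x = -75 mm in the clamp's frame. Origin and axes coincide with the clamp's when shut. A thin pointer arm leaves the stem towards -y, 22 mm above the bench.
- handle_grip (a point): Middle of the black cross-bar, 70 mm above the bench, where it can be gripped from above with one finger in front of and one behind the bar (closing along the clamp's x). Between the bar and the lock guides there are 57 mm: open the fingers to about 50 mm.
- pointer (a point): Tip of the white pointer (3 mm wide) at the foot of the handle, 22 mm above the bench; it moves with the handle.
- index (a joint): Position of the red rider on its rail (m), measured as the jaw opening at which the pointer is level with the rider's white line; start values 0.018 to 0.042. Stiff (8 N friction); not to be moved.
- index_mark (a point): The white line of the red rider (10 x 16 x 11 mm) at the edge that faces the pointer, 22 mm above the bench, on the right side (-y) of the base; axes as the clamp's. The pointer is level with it when both have the same x in the clamp's frame.
- cast: The plaster block, 58 x 54 x 22 mm, pale grey, loose in the clamp on a bed 22 mm high between the jaws' rubber faces; origin in the middle of its underside, z up.
- steel_bowl: Bystander: small steel bowl with coloured scraps, 83 mm wide, 66 mm high, standing right of the clamp; origin under its middle.
- steel_cup: Bystander: small steel pouring cup, 49 x 61 x 32 mm, right of the clamp near the handle; origin under its middle.
- orange_bulb: Bystander: orange rubber bulb, 28 mm, standing left of the clamp; origin under its middle.
Things that resemble listed ones, but are neither listed nor needed, are in the scene too. What is shaped like the cast but orange is not meant.

How it is judged:
By the outcome, as a careful person would: the job done as asked, in the order asked, and still so for the second after the job is handed in, while the arm keeps its last pose, push and grip.
It also fails if it takes over 40 s, if anything falls off the work surface, if the arm or the gripper's body presses on something with over 40 N, if the wrist force passes 120 N, or if a joint passes its speed limit or range.

### The arm

A 7-joint arm with a two-finger parallel gripper is mounted at the origin on a cart in front of the work surface, level with it; the furniture and walls round the work are solid. World frame = base frame: x ahead of the robot, y to its left, z up, the work surface at z = 0. Lengths are in m, angles in rad, forces in N, time in s.
With the tool pointing down it reaches from about 0.35 to 0.9 m from the base axis. Payload 8.1 kg.
Tool frame: the origin (TCP) lies at the very end of the fingers, on their centre line; the grasp point (between the pads) lies 19 mm behind it; z points along the fingers, y is the line along which they close (so a half turn about z gives the same grasp; the last joint's range is limited). The gripper opens to 92 mm and grips with 3 to 60 N. Pads are 19 mm wide; open, the fingers measure 130 mm over their backs; the gripper's body (75 mm by 190 mm) begins 47 mm behind the grasp point.
Start: joints at [1.233, 0.434, 0.025, 1.573, -0.012, 1.134, -0.075], TCP at [0.145, -0.608, 0.227] pointing down, gripper open.
Joint ranges: [-2.62, 2.62], [-0.44, 2.09], [-1.27, 1.32], [0.08, 2.57], [-1.32, 4.46], [0.12, 2], [-2.74, 2.74]. Speed limits (rad/s): [2.22, 2.22, 3.01, 3.01, 3.14, 3.14, 3.14].

### API

Orientations are given as a rotation vector (axis times angle).
In Python, from cell import arm gives the robot as it stands.
- The arm moves only by the shell command python3 -m pendant 'ROWS' [FORCE]. ROWS is a JSON object of lists of equal length, an entry for each row: "slide": the shift along the tool's x, y, z in units of 0.3 m (1.0 is 0.3 m), a list of three; "dr": the turn, a rotation vector about the tool's x, y, z in units of 0.12 rad (1.0 is 0.12 rad), a list of three; "claw": the opening, from 0 (shut) to 1 (fully open). In form: {"slide": [[tx, ty, tz], ...], "dr": [[ax, ay, az], ...], "claw": [claw, ...]}. A call has 1 to 10 rows; each row shifts and turns the commanded pose from where the row before left it, along the tool's axes as they then stand; what a row does not reach is not made up. A row lasts 1/10 s, in which the tool goes at most 50 mm and 8.59 degrees, less where a joint would pass 70% of its speed; a pose out of reach is approached as far as the arm can. A call with a number of a shift or a turn outside -1 to 1 is refused whole. A call with a gripper value outside its range is refused whole. The fingers move at their own pace and stop on an object; FORCE is the grip in N (left out, the last holds). Time passes only in rows, so rows that do not move let the fingers close. It gives the time, the measured TCP pose, the force, the opening and the grip force at its end, in the units of the state.
- arm.observe(): the state, without advancing time (a new reading comes with each control period).
- arm.get_image(name): name is "scene" or "side" or "wrist"; returns the picture (400x640x3 uint8, red, green, blue); there is no depth.
- arm.calibration(name): a dict with "K" (3x3 intrinsics, pixels), "dist" ([k1, k2, p1, p2, k3] as OpenCV has them; the pictures are not rectified), "xyz" and "orientation" of the camera in the world. Camera axes: x right, y up, looking along -z (the intrinsics and any distortion apply to the point x, -y, -z); pixel columns grow to the right and rows downward; lengths in m; the calibration is good to about 2 mm. A picture is of the moment at which its call begins: read the wrist's pose just before it. calibration takes no time and is no camera call; for the wrist camera it gives the pose at the moment of the call.
- arm.sign_off(): hands the job in; it is judged then, once.
The state is a dict: "clock": time; "joints": joint angles; "dq": joint speeds; "joint_efforts": joint torques, N m; "position": TCP position; "ee_rot": TCP orientation; "force": force on the tool from outside, world axes, zero at the start; "ft_torque": the same for the moment, N m; "width": opening from 0.0 (shut) to 1.0 (fully open); "gripper_force": force on a finger pad.
Only numpy, scipy, OpenCV 4.12 (cv2) and the standard library are available. Lean on these libraries where they do the work, as an engineer would, in place of code of your own. Each camera call takes 0.05 s, during which the arm holds its last target. There are 200 camera calls.

## Working session

There is one attempt and no reset: what is moved stays moved. The work goes in short steps, Python scripts to look and compute and a shell command to move; the robot and the scene stay as the last step left them, time stands still between calls to the robot, and variables do not carry over. Pictures are saved under pics/ and viewed, at most 10 in all, crops included, and the job is handed in when it is done.

```bash
mkdir -p pics; ls; cat > h.py <<'E'
import numpy as np,cv2
from cell import arm
from scipy.spatial.transform import Rotation as R
def rot(o):
    o=np.array(o,float)
    return o if o.shape==(3,3) else (R.from_rotvec(o).as_matrix() if o.size==3 else R.from_quat(o).as_matrix())
def ray(c,uv):
    p=cv2.undistortPoints(np.array(uv,float).reshape(-1,1,2),np.array(c['K'],float),np.array(c['dist'],float)).reshape(-1,2)
    d=np.c_[p[:,0],-p[:,1],-np.ones(len(p))]@rot(c['orientation']).T
    return np.array(c['xyz']),d
def at_z(c,uv,z):
    o,d=ray(c,uv); z=np.broadcast_to(z,(len(d),)); return o+d*((z-o[2])/d[:,2])[:,None]
def proj(c,P):
    q=(np.atleast_2d(P)-np.array(c['xyz']))@rot(c['orientation']); q=q*[1,-1,-1]
    return cv2.projectPoints(q,np.zeros(3),np.zeros(3),np.array(c['K'],float),np.array(c['dist'],float))[0].reshape(-1,2)
E
python3 - <<'E'
from h import *
for n in("scene","side","wrist"):
    im=arm.get_image(n); cv2.imwrite(f"pics/{n}0.png",im[:,:,::-1]); c=arm.calibration(n); print(n,c)
print(arm.observe())
E
```

```text
pics
scene {'K': array([[495.7635727 ,   0.        , 323.25110858],
       [  0.        , 495.7635727 , 202.70865827],
       [  0.        ,   0.        ,   1.        ]]), 'dist': array([-0.1164133,  0.       ,  0.       ,  0.       ,  0.       ]), 'xyz': array([ 0.32323651, -0.71287905,  0.60696703]), 'orientation': array([ 0.92052497, -0.2116476 , -0.42582146])}
side {'K': array([[421.8038529 ,   0.        , 320.55429687],
       [  0.        , 421.8038529 , 206.4183602 ],
       [  0.        ,   0.        ,   1.        ]]), 'dist': array([-0.1153309,  0.       ,  0.       ,  0.       ,  0.       ]), 'xyz': array([0.5264929 , 0.61608524, 0.68949165]), 'orientation': array([ 0.10516469, -1.22926561, -2.7371901 ])}
wrist {'K': array([[287.2711574 ,   0.        , 318.97072867],
       [  0.        , 287.2711574 , 201.79925047],
       [  0.        ,   0.        ,   1.        ]]), 'dist': array([-0.01117147,  0.        ,  0.        ,  0.        ,  0.        ]), 'xyz': array([ 0.21693325, -0.59122731,  0.38412887]), 'orientation': array([-0.23542767,  0.186885  , -1.32698709])}
{'clock': 0.15, 'joints': array([ 1.23337498,  0.43510052,  0.02498756,  1.57387673, -0.01159001,
        1.13397096, -0.0751351 ]), 'dq': array([ 0.00085188, -0.00069497,  0.00127438, -0.00273933,  0.00041022,
       -0.00128454,  0.00071754]), 'joint_efforts': array([ 2.70523306e-03, -6.68259573e+01,  9.86555032e-01, -3.14696002e+01,
       -6.04451937e-02,  3.93200491e-02,  1.42298686e-04]), 'position': array([ 0.1452751 , -0.60749576,  0.22610643]), 'ee_rot': array([-3.11881121e+00, -3.67697271e-01,  4.18530896e-04]), 'force': array([ 0.32519984, -0.62310765,  0.13400431]), 'ft_torque': array([-0.05143562, -0.08129688,  0.02513904]), 'gripper_force': 0.0, 'width': 0.9986208034652406}
```

View pics/scene0.png

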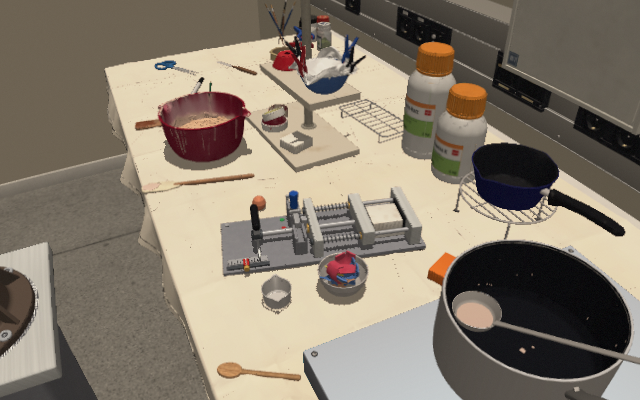

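View pics/side0.png

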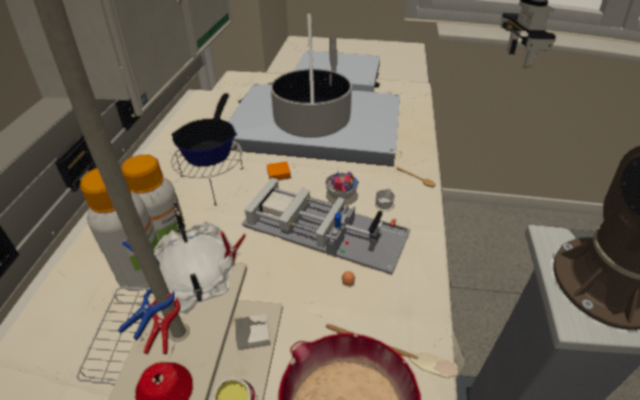

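The scene view shows the clamp at about (220–425, 185–270), with the black handle near (256,225) and the blue knob at (294,200). The red rider is at (246,265). In the side view the knob is at (338,218) and the handle at (376,222). The orange block at (443,267) is the decoy; the cast is the pale block at (383,215). Next I'll enlarge both.

```bash
python3 - <<'E'
import cv2
a=cv2.imread("pics/scene0.png")[178:278,212:372]; cv2.imwrite("pics/sc.png",cv2.resize(a,None,fx=5,fy=5,interpolation=cv2.INTER_CUBIC))
a=cv2.imread("pics/side0.png")[175:275,240:415]; cv2.imwrite("pics/sd.png",cv2.resize(a,None,fx=4.5,fy=4.5,interpolation=cv2.INTER_CUBIC))
E
```

```text
(no output)
```

View pics/sc.png

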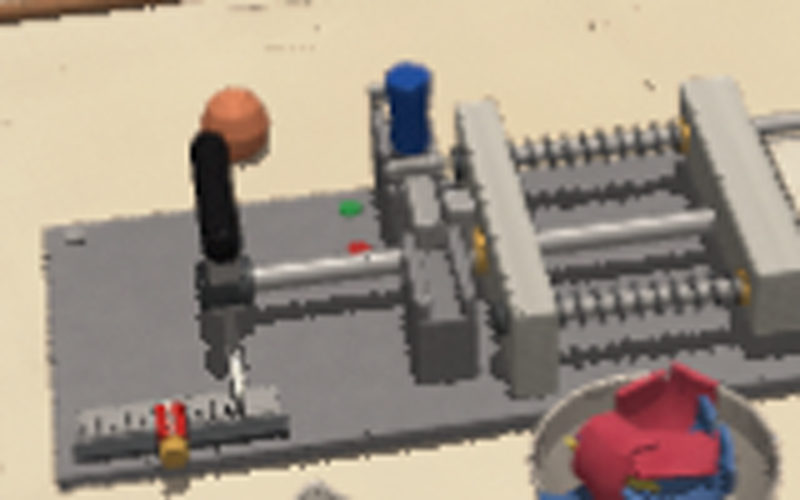

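View pics/sd.png

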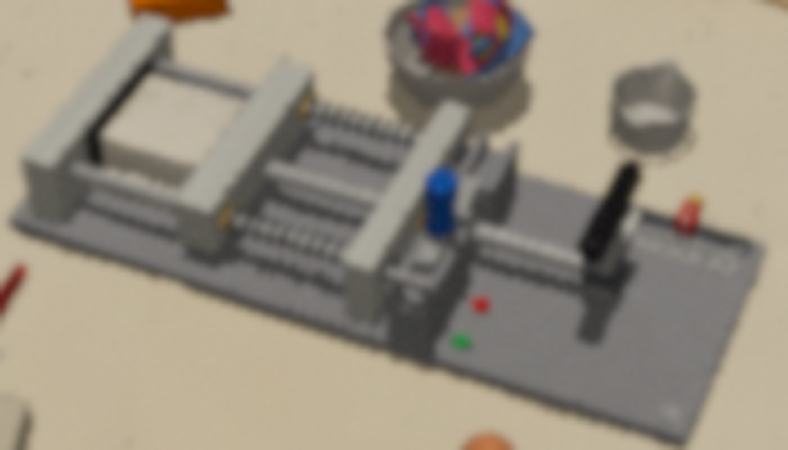

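The scene crop shows the handle bar from (210,140) to (222,248), the knob top at (409,75), the pointer tip near (238,405) and the rider's white line near (170,408). The side crop shows the knob at (440,180), beside the red dot. Now I'll fit the clamp pose.

```bash
cat > fit.py <<'E'
from h import *
from scipy.optimize import least_squares
cs,cd=arm.calibration("scene"),arm.calibration("side")
S=lambda u,v:((u+.5)/5-.5+212,(v+.5)/5-.5+178)
D=lambda u,v:((u+.5)/4.5-.5+240,(v+.5)/4.5-.5+175)
# params: X,Y,yaw, opening, knob y
def pts(p):
    o,k=p[3],p[4]
    return [(cs,(-.14,.07,.012),S(45,228)),(cs,(-.14,-.07,.012),S(60,485)),(cs,(0,k,.090),S(408,75)),
    (cs,(-.075-o,.032,.07),S(209,140)),(cs,(-.075-o,-.032,.07),S(222,250)),
    (cd,(-.14,.07,.012),D(688,440)),(cd,(-.14,-.07,.012),D(763,243)),(cd,(.226,.07,.012),D(12,218)),(cd,(0,k,.090),D(441,180)),
    (cd,(-.075-o,.032,.07),D(592,246)),(cd,(-.075-o,-.032,.07),D(628,170))]
def W(p,q):
    c,s=np.cos(p[2]),np.sin(p[2]); return np.array([p[0]+c*q[0]-s*q[1],p[1]+s*q[0]+c*q[1],q[2]])
def C(p,w):
    c,s=np.cos(p[2]),np.sin(p[2]); d=w[:2]-p[:2]; return np.array([c*d[0]+s*d[1],-s*d[0]+c*d[1]])
f=lambda p:np.concatenate([proj(c,W(p,q))[0]-m for c,q,m in pts(p)])
r=None
for y0 in np.arange(-3,3,.7):
    t=least_squares(f,[.4,-.1,y0,0,.0],loss='soft_l1')
    if r is None or t.cost<r.cost:r=t
p=r.x
if __name__=="__main__":
    print("p",p.round(4),"\n",f(p).reshape(-1,2).round(1).tolist())
    print("knob",W(p,(0,p[4],.08)),"bar",W(p,(-.075-p[3],0,.07)))
    for n,uv in(("ptr",S(238,405)),("mark",S(170,405))): print(n,C(p,at_z(cs,[uv],.022)[0]))
    for n,c,uv in(("red",cs,S(358,248)),("green",cs,S(350,208)),("redD",cd,D(481,305)),("greenD",cd,D(461,342))): print(n,C(p,at_z(c,[uv],.012)[0]))
    s=arm.observe(); M=rot(s['ee_rot']); print(M.round(3))
E
python3 fit.py
```

```text
p [ 0.5889 -0.0613 -0.2603 -0.0008  0.0322] 
 [[-0.6, 0.1], [-0.8, -1.1], [-0.2, 0.3], [-0.4, 1.1], [0.2, 1.0], [-0.5, -0.6], [0.5, -0.4], [-2.0, -0.0], [-0.6, -0.1], [-1.3, 1.9], [0.2, -0.3]]
knob [ 0.59718163 -0.03025779  0.08      ] bar [ 0.51723248 -0.04225513  0.07      ]
ptr [-0.07521686 -0.05563568]
mark [-0.09846043 -0.05101453]
red [-0.02167646  0.03394777]
green [-0.02144316  0.05897384]
redD [-0.02307314  0.02907528]
greenD [-0.02312797  0.05576105]
[[ 0.973  0.233 -0.   ]
 [ 0.233 -0.973  0.001]
 [-0.    -0.001 -1.   ]]
```

```bash
python3 - <<'E'
from h import *
cs,cd=arm.calibration("scene"),arm.calibration("side")
print("pot base/hob corner, scene",at_z(cs,[(315,352),(545,400),(300,377)],[.05,.05,0]).round(2).tolist())
print("side pot,hob corners,stick base",at_z(cd,[(312,125),(395,155),(230,140),(310,72)],[.05,.05,.05,.2]).round(2).tolist())
print("bottle tops",at_z(cs,[(437,50),(467,95)],[.25,.22]).round(2).tolist())
E
python3 -m pendant '{"slide":[[0,0,0],[0,0,0],[0,0,0],[0,0,0],[0,0,0],[0,0,0],[0,0,0],[0,0,0],[0,0,0]],"dr":[[0,0,-1],[0,0,-1],[0,0,-1],[0,0,-1],[0,0,-1],[0,0,-1],[0,0,-1],[0,0,-1],[0,0,-0.96]],"claw":[0.54,0.54,0.54,0.54,0.54,0.54,0.54,0.54,0.54]}' 20
python3 - <<'E'
from fit import *
s=arm.observe();M=rot(s['ee_rot']);print(M.round(3),s['joints'].round(2),s['width'])
print("yaw x deg",np.degrees(np.arctan2(M[1,0],M[0,0])),"want",np.degrees(p[2])+90)
t=W(p,(0,p[4],.20));print((M.T@(t-s['position'])/.3).round(3))
E
```

```text
pot base/hob corner, scene [[0.5, -0.33, 0.05], [0.72, -0.54, 0.05], [0.47, -0.33, 0.0]]
side pot,hob corners,stick base [[0.72, -0.45, 0.05], [0.48, -0.33, 0.05], [0.94, -0.34, 0.05], [0.73, -0.48, 0.2]]
bottle tops [[1.0, 0.11, 0.25], [0.95, -0.05, 0.22]]
clock: 1.05
position: [0.1453, -0.6077, 0.2264]
ee_rot: [-2.486, -1.919, -0.0]
force: [0.2, 0.3, 0.5]
width: 0.542
gripper_force: 0.0
[[ 0.253  0.967 -0.   ]
 [ 0.967 -0.253  0.001]
 [ 0.001 -0.    -1.   ]] [ 1.4   0.45 -0.21  1.56  0.1   1.15  0.91] 0.5422836334906703
yaw x deg 75.33377924233152 want 75.08695402757647
[2.243 0.97  0.089]
```

```bash
python3 -m pendant '{"slide":[[0.11,0.048,0],[0.11,0.048,0],[0.11,0.048,0],[0.11,0.048,0],[0.11,0.048,0],[0.11,0.048,0],[0.11,0.048,0],[0.11,0.048,0],[0.11,0.048,0],[0.11,0.048,0]],"dr":[[0,0,0],[0,0,0],[0,0,0],[0,0,0],[0,0,0],[0,0,0],[0,0,0],[0,0,0],[0,0,0],[0,0,0]],"claw":[0.54,0.54,0.54,0.54,0.54,0.54,0.54,0.54,0.54,0.54]}'
python3 -m pendant '{"slide":[[0.11,0.048,0],[0.11,0.048,0],[0.11,0.048,0],[0.11,0.048,0],[0.11,0.048,0],[0.11,0.048,0],[0.11,0.048,0],[0.11,0.048,0],[0.11,0.048,0],[0,0,0]],"dr":[[0,0,0],[0,0,0],[0,0,0],[0,0,0],[0,0,0],[0,0,0],[0,0,0],[0,0,0],[0,0,0],[0,0,0]],"claw":[0.54,0.54,0.54,0.54,0.54,0.54,0.54,0.54,0.54,0.54]}'
cat > go.py <<'E'
from fit import *
s=arm.observe();M=rot(s['ee_rot']);c=arm.calibration("wrist")
print("yaw",np.degrees(np.arctan2(M[1,0],M[0,0])),"want",np.degrees(p[2])+90,"joints",s['joints'].round(2),"F",s['force'].round(1))
for n,q in(("knob",(0,p[4],.066)),("bar",(-.075,0,.051))): print(n,(M.T@(W(p,q)-s['position'])/.3).round(3), "px",proj(c,W(p,(q[0],q[1],.09 if n=="knob" else .07)))[0].round(0))
E
python3 go.py; python3 -c "
from h import *
cv2.imwrite('pics/w1.png',arm.get_image('wrist')[:,:,::-1])"
```

```text
clock: 2.05
position: [0.3702, -0.3249, 0.2267]
ee_rot: [-2.492, -1.913, 0.0]
force: [-0.5, -0.4, -0.0]
width: 0.547
gripper_force: 0.0
clock: 3.05
position: [0.5736, -0.067, 0.2266]
ee_rot: [-2.484, -1.921, -0.005]
force: [-0.1, 0.3, -0.2]
width: 0.543
gripper_force: 0.0
yaw 75.42795937302493 want 75.08695402757647 joints [ 0.38  0.41 -0.49  1.66  0.21  1.12 -0.42] F [-0.1  0.3 -0.2]
knob [0.136 0.045 0.536] px [333. 152.]
bar [ 0.03  -0.206  0.585] px [264. 179.]
```

View pics/w1.png

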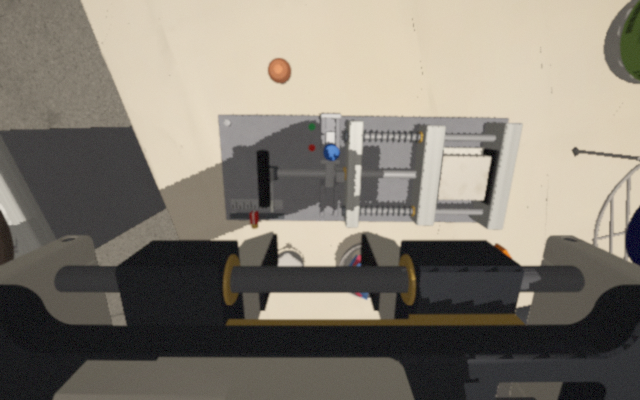

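The wrist view shows the knob top at (332,152) and the bar centre at (263,179). Both are within 1 px of the fit, so I'll go to the knob.

```bash
python3 -m pendant '{"slide":[[0.045,0.015,0],[0.045,0.015,0],[0.046,0.015,0],[0,0,0.08],[0,0,0.08],[0,0,0.08],[0,0,0.08],[0,0,0],[0,0,0],[0,0,0]],"dr":[[0,0,0.05],[0,0,0],[0,0,0],[0,0,0],[0,0,0],[0,0,0],[0,0,0],[0,0,0],[0,0,0],[0,0,0]],"claw":[0.54,0.54,0.54,0.54,0.54,0.54,0.54,0.54,0.54,0.54]}'
python3 go.py
```

```text
clock: 4.1
position: [0.5962, -0.0364, 0.1322]
ee_rot: [2.496, 1.906, 0.003]
force: [0.1, -0.2, 0.7]
width: 0.538
gripper_force: 0.0
yaw 74.7143138656913 want 75.08695402757647 joints [ 0.29  0.53 -0.46  1.73  0.28  0.95 -0.55] F [ 0.1 -0.2  0.7]
knob [ 0.02  -0.003  0.221] px [318. 215.]
bar [-0.088 -0.252  0.27 ] px [229. 244.]
```

```bash
python3 -m pendant '{"slide":[[0.01,0,0.05],[0.01,-0.003,0.05],[0,0,0.05],[0,0,0.04],[0,0,0.03],[0,0,0],[0,0,0]],"dr":[[0,0,-0.05],[0,0,0],[0,0,0],[0,0,0],[0,0,0],[0,0,0],[0,0,0]],"claw":[0.54,0.54,0.54,0.54,0.54,0.54,0.54]}'
python3 go.py
```

```text
clock: 4.8
position: [0.5959, -0.0308, 0.0646]
ee_rot: [-2.491, -1.914, 0.0]
force: [-1.0, -0.0, -0.5]
width: 0.541
gripper_force: 0.0
yaw 75.05537241089372 want 75.08695402757647 joints [ 0.26  0.61 -0.43  1.78  0.33  0.82 -0.6 ] F [-1.  -0.  -0.5]
knob [ 0.003  0.004 -0.005] px [322. 266.]
bar [-0.105 -0.246  0.045] px [199. 297.]
```

```bash
python3 -m pendant '{"slide":[[0.003,0.003,-0.005],[0,0,0],[0,0,0],[0,0,0],[0,0,0],[0,0,0],[0,0,0],[0,0,0],[0,0,0],[0,0,0]],"dr":[[0,0,0],[0,0,0],[0,0,0],[0,0,0],[0,0,0],[0,0,0],[0,0,0],[0,0,0],[0,0,0],[0,0,0]],"claw":[0.54,0.4,0.3,0.2,0.1,0.1,0.1,0.1,0.1,0.1]}' 20
python3 -m pendant '{"slide":[[0.01,0,0],[0.012,0,0],[0.012,0,0],[0.012,0,0],[0.012,0,0],[0.012,0,0],[0.01,0,0],[0.007,0,0],[0,0,0],[0,0,0]],"dr":[[0,0,0],[0,0,0],[0,0,0],[0,0,0],[0,0,0],[0,0,0],[0,0,0],[0,0,0],[0,0,0],[0,0,0]],"claw":[0.1,0.1,0.1,0.1,0.1,0.1,0.1,0.1,0.1,0.1]}'
python3 go.py
```

```text
clock: 5.8
position: [0.5964, -0.03, 0.0662]
ee_rot: [-2.491, -1.913, 0.001]
force: [-6.4, 0.9, 4.9]
width: 0.166
gripper_force: 20.0
clock: 6.8
position: [0.6028, -0.0064, 0.0661]
ee_rot: [2.492, 1.912, -0.004]
force: [-6.5, -2.8, 6.2]
width: 0.165
gripper_force: 20.0
yaw 75.00009357807556 want 75.08695402757647 joints [ 0.22  0.61 -0.43  1.77  0.33  0.84 -0.63] F [-6.5 -2.8  6.2]
knob [-0.082  0.003  0.001] px [321. 307.]
bar [-0.189 -0.247  0.051] px [204. 330.]
```

```bash
python3 -m pendant '{"slide":[[0.007,0,0],[0.007,0,0],[0.007,0,0],[0,0,0],[0,0,0]],"dr":[[0,0,0],[0,0,0],[0,0,0],[0,0,0],[0,0,0]],"claw":[0.1,0.1,0.1,0.1,0.1]}'
python3 go.py
```

```text
clock: 7.3
position: [0.6029, -0.0058, 0.0659]
ee_rot: [2.493, 1.906, -0.014]
force: [-11.4, -16.6, 13.1]
width: 0.168
gripper_force: 20.0
yaw 74.7855186546942 want 75.08695402757647 joints [ 0.21  0.62 -0.43  1.76  0.34  0.84 -0.64] F [-11.4 -16.6  13.1]
knob [-0.084  0.003  0.   ] px [321. 308.]
bar [-0.192 -0.246  0.052] px [205. 331.]
```

```bash
python3 -m pendant '{"slide":[[-0.012,0,0],[0,0,0],[0,0,0],[0,0,0],[0,0,-0.02],[0,0,-0.05],[0,0,-0.06],[0,0,-0.06],[0,0,-0.04],[0,0,0]],"dr":[[0,0,0],[0,0,0],[0,0,0],[0,0,0],[0,0,0],[0,0,0],[0,0,0],[0,0,0],[0,0,0],[0,0,0]],"claw":[0.1,0.54,0.54,0.54,0.54,0.54,0.54,0.54,0.54,0.54]}'
python3 go.py; python3 -c "
from h import *
a=arm.get_image('wrist')[:,:,::-1][120:320,160:480]
cv2.imwrite('pics/w2.png',cv2.resize(a,None,fx=2.5,fy=2.5,interpolation=2))"
```

```text
clock: 8.3
position: [0.6058, -0.002, 0.1377]
ee_rot: [2.49, 1.912, 0.005]
force: [0.0, 0.1, -1.1]
width: 0.544
gripper_force: 0.0
yaw 75.05480519160817 want 75.08695402757647 joints [ 0.24  0.53 -0.47  1.7   0.28  0.97 -0.59] F [ 0.   0.1 -1.1]
knob [-0.099 -0.004  0.239] px [318. 255.]
bar [-0.206 -0.254  0.288] px [233. 278.]
```

View pics/w2.png

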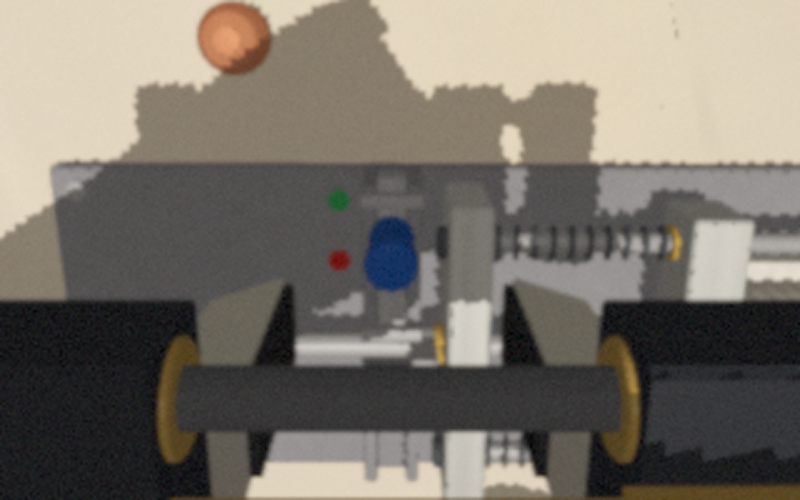

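The knob top is at crop (391,264), or image (316.5,225.5); it's raised, so parallax shifts it towards the camera foot. Checking its y, then working out the move to the bar.

```bash
python3 - <<'E'
from fit import *
c=arm.calibration("wrist"); f=lambda u,v,z:C(p,at_z(c,[(u/2.5+160-.3,v/2.5+120-.3)],z)[0]).round(4)
print("start y",p[4],"knob",f(391,264,.09),"green",f(338,201,.012),"red",f(339,260,.012))
s=arm.observe();M=rot(s['ee_rot']);print((M.T@(W(p,(-.0755,0,.13))-s['position'])/.3).round(3))
E
```

```text
start y 0.03216837674151591 knob [-0.002   0.0575] green [-0.0242  0.0555] red [-0.0244  0.0299]
[-0.205 -0.253  0.021]
```

Lock is at its end stop: the knob has moved 25 mm and sits beside the green dot. Now the handle.

```bash
python3 -m pendant '{"slide":[[-0.04,-0.05,0],[-0.05,-0.06,0],[-0.05,-0.06,0],[-0.04,-0.05,0],[-0.025,-0.033,0],[0,0,0],[0,0,0]],"dr":[[0,0,0],[0,0,0],[0,0,0],[0,0,0],[0,0,0],[0,0,0],[0,0,0]],"claw":[0.54,0.54,0.54,0.54,0.54,0.54,0.54]}'
python3 go.py
```

```text
clock: 9.05
position: [0.5158, -0.0419, 0.1352]
ee_rot: [2.491, 1.913, 0.001]
force: [1.1, -0.1, 0.0]
width: 0.544
gripper_force: 0.0
yaw 75.05113061439187 want 75.08695402757647 joints [ 0.35  0.41 -0.49  1.91  0.25  0.87 -0.53] F [ 1.1 -0.1  0. ]
knob [0.107 0.252 0.231] px [424. 179.]
bar [0.    0.002 0.281] px [320. 213.]
```

```bash
python3 -m pendant '{"slide":[[0,0.002,0.05],[0,0,0.06],[0,0,0.06],[0,0,0.05],[0,0,0.04],[0,0,0.018],[0,0,0],[0,0,0]],"dr":[[0,0,0],[0,0,0],[0,0,0],[0,0,0],[0,0,0],[0,0,0],[0,0,0],[0,0,0]],"claw":[0.54,0.54,0.54,0.54,0.54,0.54,0.54,0.54]}'
python3 go.py
python3 -m pendant '{"slide":[[0,0,0],[0,0,0],[0,0,0],[0,0,0],[0,0,0],[0,0,0],[0,0,0]],"dr":[[0,0,0],[0,0,0],[0,0,0],[0,0,0],[0,0,0],[0,0,0],[0,0,0]],"claw":[0.4,0.3,0.2,0.1,0.05,0.05,0.05]}' 40
python3 go.py
```

```text
clock: 9.85
position: [0.5163, -0.0421, 0.0522]
ee_rot: [2.491, 1.914, 0.001]
force: [-0.7, -0.4, -0.8]
width: 0.542
gripper_force: 0.0
yaw 75.06765735779356 want 75.08695402757647 joints [ 0.3   0.53 -0.44  1.99  0.34  0.7  -0.61] F [-0.7 -0.4 -0.8]
knob [ 0.108  0.25  -0.046] px [489. 216.]
bar [0.    0.    0.004] px [320. 261.]
clock: 10.55
position: [0.5162, -0.0424, 0.052]
ee_rot: [2.491, 1.913, 0.001]
force: [1.1, -0.7, 1.4]
width: 0.139
gripper_force: 40.0
yaw 75.04327277997183 want 75.08695402757647 joints [ 0.3   0.53 -0.44  1.99  0.34  0.7  -0.61] F [ 1.1 -0.7  1.4]
knob [ 0.109  0.251 -0.047] px [490. 215.]
bar [0.001 0.001 0.003] px [320. 260.]
```

```bash
python3 -m pendant '{"slide":[[0,-0.005,0],[0,-0.01,0],[0,-0.01,0],[0,-0.01,0],[0,-0.01,0],[0,-0.01,0],[0,-0.008,0],[0,0,0],[0,0,0],[0,0,0]],"dr":[[0,0,0],[0,0,0],[0,0,0],[0,0,0],[0,0,0],[0,0,0],[0,0,0],[0,0,0],[0,0,0],[0,0,0]],"claw":[0.05,0.05,0.05,0.05,0.05,0.05,0.05,0.05,0.05,0.05]}'
python3 go.py; python3 -c "
from h import *
a=arm.get_image('scene')[:,:,::-1]
cv2.imwrite('pics/s3f.png',a)
b=cv2.resize(a[240:280,216:286],None,fx=11,fy=11,interpolation=2)
cv2.imwrite('pics/s3.png',b)"
```

```text
clock: 11.55
position: [0.4994, -0.0379, 0.052]
ee_rot: [2.49, 1.912, 0.004]
force: [8.7, -3.4, -6.9]
width: 0.14
gripper_force: 40.0
yaw 75.0203142798052 want 75.08695402757647 joints [ 0.3   0.5  -0.44  2.03  0.34  0.67 -0.62] F [ 8.7 -3.4 -6.9]
knob [ 0.109  0.308 -0.046] px [528. 215.]
bar [0.001 0.058 0.004] px [352. 260.]
```

View pics/s3.png

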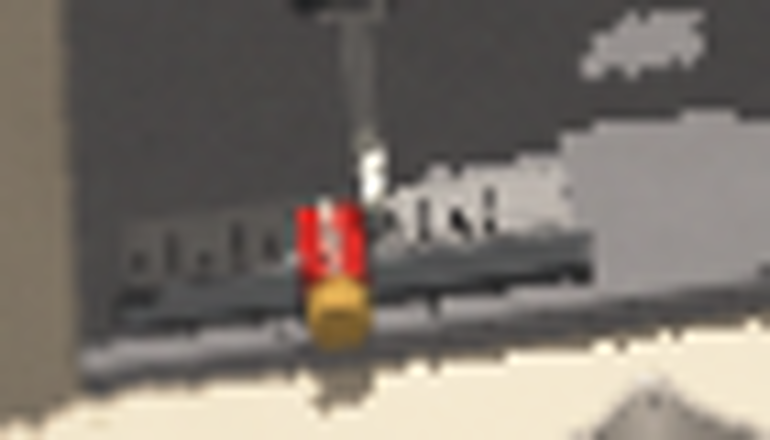

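The pointer tip is at about crop (373,200). The rider's white line starts at about (323,203) and runs to (333,268).

```bash
python3 - <<'E'
from fit import *
f=lambda u,v,z=.022:C(p,at_z(cs,[((u+.5)/11-.5+216,(v+.5)/11-.5+240)],z)[0]).round(4)
for n,a in(("tip",(374,202)),("ptr base",(368,145)),("line near",(324,203)),("line far",(333,268))):print(n,f(*a))
E
```

```text
tip [-0.0916 -0.0506]
ptr base [-0.0914 -0.037 ]
line near [-0.0994 -0.0493]
line far [-0.0991 -0.0645]
```

```bash
python3 -m pendant '{"slide":[[0,-0.006,0],[0,-0.007,0],[0,-0.006,0],[0,-0.005,0],[0,0,0],[0,0,0],[0,0,0]],"dr":[[0,0,0],[0,0,0],[0,0,0],[0,0,0],[0,0,0],[0,0,0],[0,0,0]],"claw":[0.05,0.05,0.05,0.05,0.05,0.05,0.05]}'
python3 go.py; python3 -c "
from h import *
a=np.mean([arm.get_image('scene')[:,:,::-1].astype(float) for _ in range(6)],0).astype(np.uint8)
b=cv2.resize(a[248:274,226:266],None,fx=20,fy=20,interpolation=2)
cv2.imwrite('pics/s4.png',b)"
```

```text
clock: 12.3
position: [0.4928, -0.036, 0.052]
ee_rot: [2.49, 1.912, 0.005]
force: [8.2, -2.6, -9.0]
width: 0.136
gripper_force: 40.0
yaw 75.01815916308546 want 75.08695402757647 joints [ 0.3   0.5  -0.44  2.05  0.34  0.66 -0.63] F [ 8.2 -2.6 -9. ]
knob [ 0.109  0.331 -0.045] px [543. 215.]
bar [0.001 0.081 0.004] px [365. 260.]
```

View pics/s4.png

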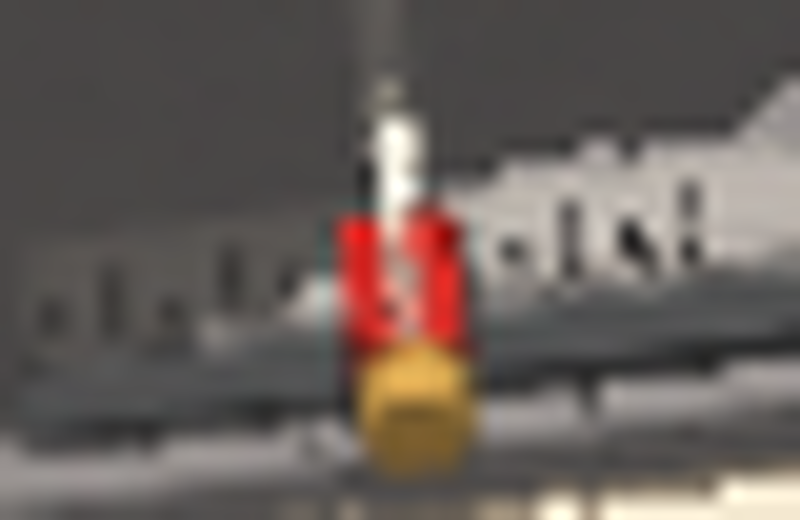

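The pointer (centre about (400,170)) almost meets the rider's line (about (402,250) to (410,325)). Computing the residual.

```bash
python3 - <<'E'
from fit import *
f=lambda u,v,z=.022:C(p,at_z(cs,[((u+.5)/20-.5+226,(v+.5)/20-.5+248)],z)[0]).round(4)
for n,a in(("ptr",(398,125)),("ptr",(400,170)),("ptr",(402,200)),("line",(402,250)),("line",(410,325)),("red mid",(402,240)),("red mid",(408,330))):print(n,f(*a))
im=cv2.imread("pics/s4.png").astype(float)
w=im.min(2)  # whiteness
for v in(130,150,170,185):
    x=np.arange(350,450); q=np.clip(w[v,350:450]-110,0,None); u=(x*q).sum()/q.sum(); print("ptr row",v,u,f(u,v))
r=(im[:,:,2]-im[:,:,1])
for v in(240,260,280,300,320):
    x=np.where(im[v,300:520,2]-im[v,300:520,1]>70)[0]+300; u=(x.min()+x.max())/2; 
    xx=np.arange(x.min()+25,x.max()-25); q=np.clip(im[v,xx,1]-60,0,None); ul=(xx*q).sum()/q.sum(); print("red row",v,u,f(u,v),"line",ul,f(ul,v))
E
```

```text
ptr [-0.0978 -0.0385]
ptr [-0.0981 -0.0444]
ptr [-0.0982 -0.0483]
line [-0.0987 -0.0547]
line [-0.0987 -0.0642]
red mid [-0.0986 -0.0534]
red mid [-0.0989 -0.0648]
ptr row 130 396.0802820721454 [-0.098  -0.0391]
ptr row 150 396.58935974205434 [-0.0982 -0.0417]
ptr row 170 396.14711302211305 [-0.0984 -0.0443]
ptr row 185 399.23549488054607 [-0.0983 -0.0463]
red row 240 397.0 [-0.099  -0.0533] line 395.0083605961469 [-0.0992 -0.0533]
red row 260 400.0 [-0.099  -0.0559] line 399.7877030162413 [-0.099  -0.0559]
red row 280 401.5 [-0.099  -0.0584] line 400.77461899179366 [-0.0991 -0.0584]
red row 300 402.5 [-0.0991 -0.061 ] line 404.43672549755917 [-0.099 -0.061]
red row 320 405.5 [-0.0991 -0.0635] line 407.85349397590363 [-0.0989 -0.0636]
```

About 0.7 mm to go.

```bash
python3 -m pendant '{"slide":[[0,-0.0025,0],[0,0,0],[0,0,0],[0,0,0],[0,0,0]],"dr":[[0,0,0],[0,0,0],[0,0,0],[0,0,0],[0,0,0]],"claw":[0.05,0.05,0.05,0.05,0.05]}'
python3 - <<'E'
from fit import *
a=np.mean([arm.get_image('scene')[:,:,::-1].astype(float) for _ in range(6)],0).astype(np.uint8)
cv2.imwrite('pics/s5f.png',a)
im=cv2.resize(a[248:274,226:266],None,fx=20,fy=20,interpolation=2); cv2.imwrite('pics/s5.png',im); im=im.astype(float); w=im.min(2)
f=lambda u,v,z=.022:C(p,at_z(cs,[((u+.5)/20-.5+226,(v+.5)/20-.5+248)],z)[0]).round(4)
for v in(130,150,170,185):
    x=np.arange(350,450); q=np.clip(w[v,350:450]-110,0,None); u=(x*q).sum()/q.sum(); print("ptr",u,f(u,v))
for v in(240,260,280,300,320):
    x=np.where(im[v,300:520,2]-im[v,300:520,1]>70)[0]+300; u=(x.min()+x.max())/2; print("red",u,f(u,v))
s=arm.observe(); print(s['position'],s['force'])
b=np.vstack([np.hstack([cv2.resize(a[178:278,212:372],(480,300),interpolation=2),cv2.resize(im.astype(np.uint8)[60:360,250:550],(300,300))]),
 cv2.resize(arm.get_image('side')[:,:,::-1][170:280,240:525],(780,300),interpolation=2)])
cv2.imwrite('pics/f.png',b)
E
```

```text
clock: 13.1
position: [0.4921, -0.0359, 0.052]
ee_rot: [2.49, 1.911, 0.005]
force: [8.5, -2.6, -8.4]
width: 0.137
gripper_force: 40.0
ptr 390.6408783783784 [-0.0985 -0.039 ]
ptr 387.910633213859 [-0.0989 -0.0416]
ptr 386.998803111909 [-0.0992 -0.0441]
ptr 388.8367748279253 [-0.0992 -0.0461]
red 397.0 [-0.099  -0.0533]
red 400.0 [-0.099  -0.0559]
red 401.5 [-0.099  -0.0584]
red 402.5 [-0.0991 -0.061 ]
red 405.5 [-0.0991 -0.0635]
[ 0.49209675 -0.03590252  0.05201435] [ 8.24241639 -2.39194857 -8.71278667]
```

View pics/f.png

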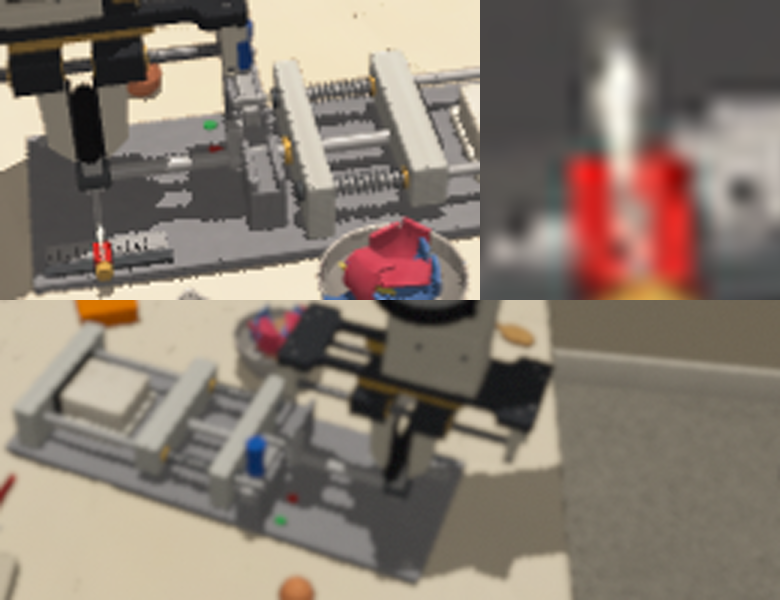

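The pointer at (620,150) runs straight into the rider's line at (625,165); both sit at x ≈ −99.0 mm, to within about 0.3 mm. The knob is beside the green dot, and the block, rider, bowl and bulb are where they were. Handing in while holding the handle.

```bash
python3 -c "
from cell import arm
print(arm.sign_off())"
```

```text
the job is handed in; nothing more can be done
None
```

The job is handed in: the lock is fully open at its end stop, and the arm is holding the handle with the pointer level with the rider's line, to within about 0.3 mm by the scene camera.

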